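# Size a bushing on the sprung taper gauge and set the tally

## Robot

A 6-joint arm with a two-finger parallel gripper is mounted at the origin on a cart in front of the work surface, level with it; the furniture and walls round the work are solid. World frame = base frame: x ahead of the robot, y to its left, z up, the work surface at z = 0. Lengths are in m, angles in rad, forces in N, time in s.
With the tool pointing down it reaches from about 0.375 to 0.9 m from the base axis. Payload 3.1 kg.
Tool frame: the origin (TCP) lies on the centre line of the jaws, within the pads' length; the fingertips stand robot.nose_length ahead of it and the grasp point (between the pads) lies 6 mm ahead of it (robot.nose_length is the distance from the TCP to the fingertips, in m); z points along the fingers, y is the line along which they close (so a half turn about z gives the same grasp; the last joint's range is limited). The gripper opens to 87 mm and grips with 3 to 60 N. Pads are 19 mm wide; open, the fingers measure 117 mm over their backs; the gripper's body (75 mm by 190 mm) begins 51 mm behind the grasp point.
Start: joints at [-1.444, 0.527, 1.433, -0, 1.181, -0.178], TCP at [0.188, -0.596, 0.248] pointing down, gripper open.
Joint ranges: [-3.08, 3.08], [-0.75, 2.2], [0.22, 2.44], [-1.43, 4.57], [0, 2.65], [-2.85, 2.85]. Speed limits (rad/s): [2.79, 2.79, 3.14, 3.14, 3.14, 3.14].

## Interface

Orientations are given as a unit quaternion [x, y, z, w].
In Python, from rig import robot gives the robot as it stands.
- The arm moves only by the shell command python3 -m crank 'ROWS' [FORCE]. ROWS is JSON, one flat list of numbers, 7 for each row, row after row: the shift along the tool's x, y, z in mm, then the turn, a rotation vector about the tool's x, y, z in degrees, then the closure in counts, from 0 (fully open) to 255 (shut). In form: [x, y, z, ax, ay, az, fingers, x, y, z, ax, ay, az, fingers, ...]. A call has exactly 5 rows; each row is the pose to reach, as a shift and turn from the pose commanded when the call began, along the tool's axes at that moment; what a row does not reach only later rows make up. A row lasts 1/12 s, in which the tool goes at most 41.7 mm and 7.16 degrees, less where a joint would pass 70% of its speed; a pose out of reach is approached as far as the arm can. A call with a gripper value outside its range is refused whole. The fingers move at their own pace and stop on an object; FORCE is the grip in N (left out, the last holds). Time passes only in rows, so rows that repeat a pose let the fingers close, or fill a call up. It gives the time, the measured TCP pose, the force, the opening and the grip force at its end, in the units of the state.
- robot.get_obs(): the state, without advancing time (a new reading comes with each control period).
- robot.camera(name): name is "scene" or "side" or "wrist"; returns a dict with "pixels" (384x512x3 uint8, red, green, blue), "intrinsics" (3x3 intrinsics, pixels), "k1" (the pictures are not rectified: a ray, as slopes to the right and down, at radius r is drawn at 1 + k1 r^2 times it, then the intrinsics apply), "extrinsics" (4x4, takes a point from camera to world coordinates); the wrist camera has in their place "mount" (4x4, takes a point from camera to tool coordinates, whose origin is the TCP and whose axes are the flange's). Camera axes: x right, y down, z forward; pixel columns grow to the right and rows downward; lengths in m; the calibration is good to about 2 mm. A picture is of the moment at which its call begins: read the wrist's pose just before it. There is no depth.
- robot.hand_in(): hands the job in; it is judged then, once.
The state is a dict: "time": time; "q": joint angles; "joint_velocities": joint speeds; "joint_torque": joint torques, N m; "position": TCP position; "tool_rot": TCP orientation; "ft_force": force on the tool from outside, world axes, zero at the start; "moment": the same for the moment, N m; "grip_width": finger opening in m; "grip_force": force on a finger pad.
Only numpy, scipy, OpenCV 4.12 (cv2) and the standard library are available. Lean on these libraries where they do the work, as an engineer would, in place of code of your own. Each camera call takes 0.05 s, during which the arm holds its last target. There are 200 camera calls.

## Task

Slide the brass bushing that lies alone on the white disc down the tapered gauge until it stops square, and press it gently so that the sprung cone gives by about half its travel, never driving it down to its dead stop. Let go, read which coloured band its lower rim has stopped in, then slide the black marker of the tally to the middle of the field of that colour. Leave the bushing sitting on the cone, and leave the other two bushings and everything else alone.

Things in the scene. Friction and masses are not known exactly. Their poses are not given: they have to be found in the camera images.
- bushing_a_mid (a point): centre (half-way up) of brass bushing A, a plain ring 52 mm outside diameter, 24 mm high, z along its bore, about 0.1 kg. The three bushings are alike outside; one has a 24 mm bore, one 30 mm, one 36 mm; which has which is for the gauge to show. The one lying alone on the white disc is to be sized; the other two lie on the brown disc
- bushing_b_mid (a point): the same point of brass bushing B
- bushing_c_mid (a point): the same point of brass bushing C
- white_disc_top (a point): centre of the top face of the white wooden disc (166 mm across, 12 mm thick, fixed), on which the bushing to be sized lies up to 25 mm off centre. The brown disc, as thick, carries the other two
- cone_foot (a point): point on the vertical axis of the steel cone at its foot, where it enters the 51 mm wide aluminium collar; moves with the cone; 30 mm above the bench when not pressed. z up. Cone 68 mm high: straight, 42 mm across, for 12 mm above this point, then an even taper from 42 to 18 mm across at 60 mm, then a blunt nose. Bands: blue 18 to 30 mm, yellow 30 to 42 mm, red 42 to 54 mm up
- cone: the sprung steel cone; origin at cone_foot. On its spring it begins to sink at about 4 N, gives 1 mm per further newton, stops dead after 10 mm at about 14 N, and rises again when let go. A bushing gripped while it hangs tilted stays tilted: a light press and letting go squares it. The fixed dark steel base plate is 80 x 80 x 10 mm
- bushing_a: bushing A as a body; origin at the centre of its underside
- bushing_b: bushing B as a body; origin at the centre of its underside
- bushing_c: bushing C as a body; origin at the centre of its underside
- screw_jar: glass jar with an orange lid, 68 mm across, 84 mm high, standing loose; bystander; origin under its centre
- sanding_block: cork-brown sanding block 64 x 113 x 32 mm, lying loose; bystander; origin under its centre
- cone_tip (a point): top of the cone's nose, on its axis, 68 mm above cone_foot. A centred upright bushing stops with its lower rim near mid-band: 36 mm bore in blue (24 mm above cone_foot), 30 mm in yellow (36 mm), 24 mm in red (48 mm). Held 1 mm off the axis it pushes back sideways, tilts or stops 4 mm too high; let go, it settles to the centre by itself. The steel is slippery
- tally_base: wooden tally board 56 x 196 x 10 mm, fixed; origin under its centre, its y axis along the track. Coloured fields, each 32 mm long, lie along both sides of the track: red centred at y = -20 mm, yellow at +15 mm, blue at +50 mm; a grey parking field at -52 mm
- tally_grip (a point): middle of the black marker that slides along the board's track; its fin is 14 mm thick (across the track), 26 mm along it, and stands 15 to 47 mm above the bench; this point is 33 mm above the bench. A thin steel pointer bar crosses the fields under its middle
- tally (a joint): position of the marker along the track (m), growing along the board's +y: 0 to 0.118, parked at 0 to 0.012; red field centre 0.040, yellow 0.075, blue 0.110. It slides with about 2 N of friction and stays where it is left
Mind the look-alikes: they are no part of the job. What is shaped like the bushing_a but red is not meant.

How it is judged:
By the outcome, as a careful person would: the job done as asked, in the order asked, and still so for the second after the job is handed in, with the robot touching nothing.
It also fails if it takes over 67 s, if anything falls off the work surface, if the arm or the gripper's body presses on something with over 40 N, if the wrist force passes 120 N, or if a joint passes its speed limit or range.

## Working session

There is one attempt and no reset: what is moved stays moved. The work goes in short steps, Python scripts to look and compute and a shell command to move; the robot and the scene stay as the last step left them, time stands still between calls to the robot, and variables do not carry over. Pictures are saved under pics/ and viewed, at most 12 in all, crops included, and the job is handed in when it is done.

```bash
ls; mkdir -p pics; cat > h.py <<'E'
import numpy as np, cv2, json
from rig import robot
from scipy.spatial.transform import Rotation as R
def snap(n,f):
    o=robot.get_obs(); c=robot.camera(n)
    cv2.imwrite(f'pics/{f}.png',c['pixels'][:,:,::-1])
    if 'mount' in c:
        T=np.eye(4);T[:3,:3]=R.from_quat(o['tool_rot']).as_matrix();T[:3,3]=o['position'];E=T@c['mount']
    else: E=np.array(c['extrinsics'])
    np.savez(f'pics/{f}.npz',K=c['intrinsics'],k1=c['k1'],E=E)
def ray(f,u,v):
    d=np.load(f'pics/{f}.npz');K,k1,E=d['K'],float(d['k1']),d['E']
    p=np.array([(u-K[0,2])/K[0,0],(v-K[1,2])/K[1,1]]);q=p.copy()
    for _ in range(20): q=p/(1+k1*(q@q))
    return E[:3,3],E[:3,:3]@np.array([q[0],q[1],1])
def atz(f,u,v,z):
    o,d=ray(f,u,v); return o+d*(z-o[2])/d[2]
def tri(*obs):
    A=np.zeros((3,3));b=np.zeros(3);L=[]
    for f,u,v in obs:
        o,d=ray(f,u,v);d=d/np.linalg.norm(d);P=np.eye(3)-np.outer(d,d);A+=P;b+=P@o;L.append((P,o))
    x=np.linalg.solve(A,b);return x,[np.linalg.norm(P@(x-o)) for P,o in L]
def proj(f,X):
    d=np.load(f'pics/{f}.npz');K,k1,E=d['K'],float(d['k1']),d['E']
    c=np.linalg.inv(E)@np.append(X,1);s=c[:2]/c[2];s=s*(1+k1*(s@s));return K[0,0]*s[0]+K[0,2],K[1,1]*s[1]+K[1,2]
E
python3 - <<'E'
from h import *
snap('scene','s1');snap('side','d1');snap('wrist','w1')
o=robot.get_obs();print(o,robot.nose_length)
for f in('s1','d1','w1'):print(np.load(f'pics/{f}.npz')['E'].round(3).tolist())
a=cv2.imread('pics/s1.png');b=cv2.imread('pics/d1.png')
E
```

```text
pics
{'time': 0.15, 'q': array([-1.44453928e+00,  5.28268557e-01,  1.43356901e+00, -2.60701189e-07,
        1.18140253e+00, -1.78497647e-01]), 'joint_velocities': array([ 5.00091255e-04, -1.22290485e-03, -4.93434038e-03,  7.14605222e-04,
       -3.61177949e-04, -2.02452609e-05]), 'joint_torque': array([ 5.97742273e-04, -4.40429163e+01, -1.76842618e+01,  6.34275936e-02,
        5.53028192e-02, -8.62926004e-05]), 'position': array([ 0.1875023 , -0.59568589,  0.24679901]), 'tool_rot': array([ 9.88412675e-01,  1.51788356e-01,  2.13928758e-05, -8.23442867e-04]), 'ft_force': array([-0.01858382, -0.20326447,  0.44712421]), 'moment': array([-0.0022321 , -0.01991668, -0.09568028]), 'grip_force': 0.0, 'grip_width': 0.08706643180466336} 0.025
[[-0.619, -0.498, 0.608, -0.148], [-0.785, 0.395, -0.477, 0.578], [-0.002, -0.772, -0.635, 0.837], [0.0, 0.0, 0.0, 1.0]]
[[1.0, 0.011, 0.016, 0.537], [-0.009, -0.501, 0.866, -0.948], [0.017, -0.865, -0.501, 0.659], [0.0, 0.0, 0.0, 1.0]]
[[0.3, -0.923, -0.242, 0.253], [-0.954, -0.291, -0.074, -0.576], [-0.002, 0.253, -0.967, 0.384], [0.0, 0.0, 0.0, 1.0]]
```

View pics/s1.png

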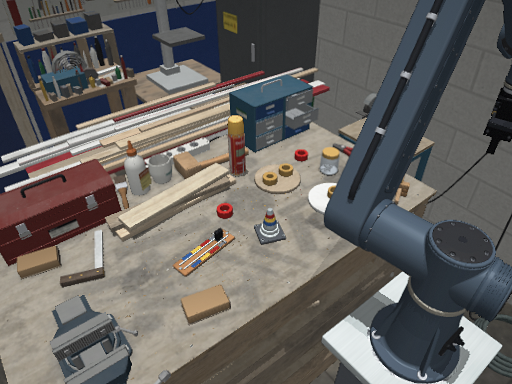

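View pics/d1.png

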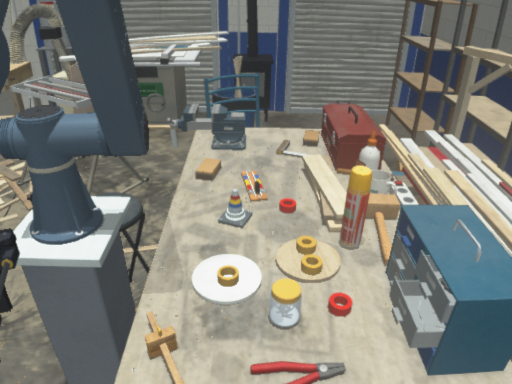

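The scene camera shows the gauge at about (269,228) and the tally at (205,252); the arm hides the white disc. The side camera shows the target bushing at (228,274), cone at (235,205) and tally at (254,186).

```bash
python3 - <<'E'
import cv2,numpy as np
a=cv2.imread('pics/s1.png')[195:275,165:295];b=cv2.imread('pics/d1.png')[165:300,185:275]
a=cv2.resize(a,None,fx=4,fy=4,interpolation=3);b=cv2.resize(b,None,fx=4,fy=4,interpolation=3)
# a 520x320, b 360x540
m=np.zeros((320,800,3),np.uint8);m[:,:520]=a
M=np.zeros((540,800,3),np.uint8)
M[:540,:360]=b;M[:270,360:360+440]=cv2.resize(a,(440,270))
cv2.imwrite('pics/c1.png',M)
E
```

```text
(no output)
```

View pics/c1.png

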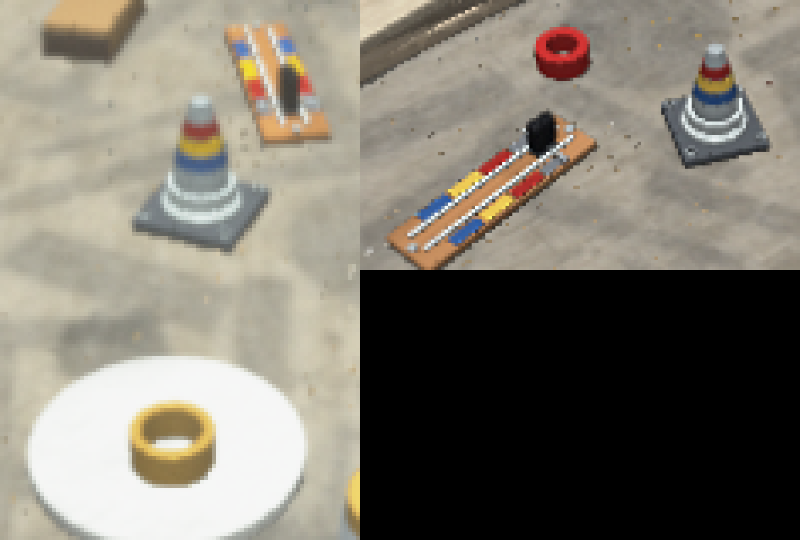

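```bash
python3 - <<'E'
from h import *
D=lambda x,y:('d1',185+x/4-.4,165+y/4-.4)
S=lambda x,y:('s1',165+(x-360)*1.1818/4-.4,195+y*1.185/4-.4)
print('tip',tri(D(201,97),S(715,45)))
print('cone foot-ish collar',atz(*D(200,210),.03))
print('fin top',tri(D(289,68),S(543,115)))
print('bush',atz(*D(173,430),.036),atz(*D(173,465),.012),'disc',atz(*D(167,447),.012))
for p in((228,28),(282,24),(329,135),(264,141)):print('side corner',atz(*D(*p),.01))
for p in((596,143),(572,117),(388,245),(422,269)):print('scene corner',atz(*S(*p),.01))
print(robot.camera('wrist')['mount'])
E
```

```text
tip (array([0.49701731, 0.03685003, 0.10103066]), [np.float64(0.00234591187320546), np.float64(0.0023459118732053943)])
cone foot-ish collar [0.49890425 0.00098258 0.03      ]
fin top (array([0.56246156, 0.17430216, 0.05068162]), [np.float64(0.002591673536643937), np.float64(0.002591673536644049)])
bush [ 0.49147978 -0.24084479  0.036     ] [ 0.49120032 -0.24451739  0.012     ] disc [ 0.48686088 -0.22887942  0.012     ]
side corner [0.51249366 0.32735445 0.01      ]
side corner [0.5611652  0.33654191 0.01      ]
side corner [0.59683216 0.14122816 0.01      ]
side corner [0.54491779 0.13089754 0.01      ]
scene corner [0.53698224 0.13626214 0.01      ]
scene corner [0.57728645 0.13423284 0.01      ]
scene corner [0.54702384 0.33848942 0.01      ]
scene corner [0.50784006 0.32890318 0.01      ]
[[-1.94635374e-05 -9.67337561e-01 -2.53491703e-01  6.84341495e-02]
 [ 9.99999984e-01  2.66880144e-05 -1.78624607e-04  4.01582568e-04]
 [ 1.79555482e-04 -2.53491702e-01  9.67337544e-01 -1.36997153e-01]
 [ 0.00000000e+00  0.00000000e+00  0.00000000e+00  1.00000000e+00]]
```

```bash
python3 -m crank '[40,-25,0,0,0,0,0, 80,-50,0,0,0,0,0, 115,-72,0,0,0,0,0, 132,-82,0,0,0,0,0, 132,-82,0,0,0,0,0]'
python3 -m crank '[40,-25,0,0,0,0,0, 80,-50,0,0,0,0,0, 115,-72,0,0,0,0,0, 132,-82,0,0,0,0,0, 132,-82,0,0,0,0,0]'
python3 -m crank '[35,-22,15,0,0,0,0, 70,-45,35,0,0,0,0, 105,-65,60,0,0,0,0, 132,-82,80,0,0,0,0, 132,-82,80,0,0,0,0]'
python3 -m crank '[0,0,0,0,0,0,0, 0,0,0,0,0,0,0, 0,0,0,0,0,0,0, 0,0,0,0,0,0,0, 0,0,0,0,0,0,0]'
python3 -c "
from h import *
snap('wrist','w2')
a=cv2.imread('pics/w2.png');cv2.imwrite('pics/w2b.png',cv2.resize(a,(768,576),interpolation=3))"
```

```text
time: 0.62
position: [0.2918, -0.4725, 0.2472]
tool_rot: [0.988, 0.154, 0.001, -0.003]
ft_force: [-0.5, -0.3, -0.9]
grip_width: 0.0871
grip_force: 0.0
time: 1.03
position: [0.3926, -0.3561, 0.2475]
tool_rot: [0.988, 0.154, 0.001, -0.001]
ft_force: [-0.2, -0.6, -0.3]
grip_width: 0.087
grip_force: 0.0
time: 1.45
position: [0.4921, -0.2389, 0.1644]
tool_rot: [0.988, 0.153, -0.001, -0.002]
ft_force: [0.1, -0.1, -0.1]
grip_width: 0.0871
grip_force: 0.0
time: 1.87
position: [0.4912, -0.2444, 0.1686]
tool_rot: [0.989, 0.151, 0.001, 0.001]
ft_force: [0.8, -0.0, -0.2]
grip_width: 0.0873
grip_force: 0.0
```

View pics/w2b.png

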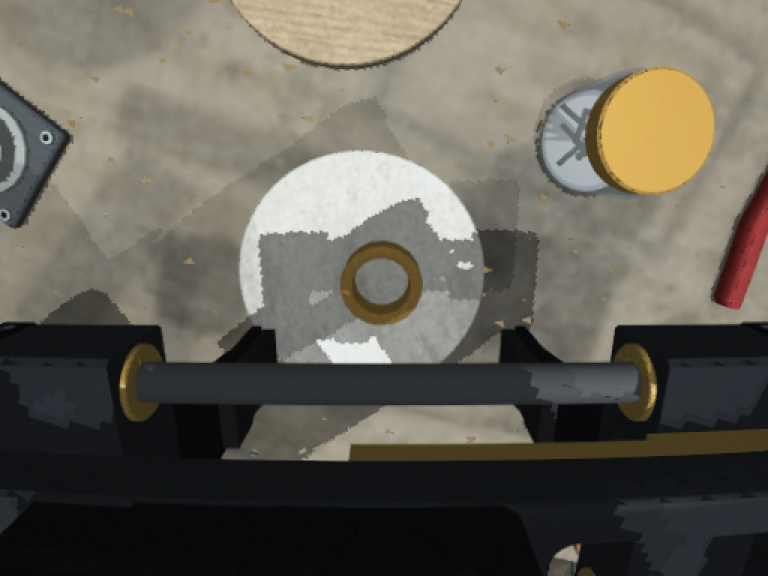

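```bash
python3 - <<'E'
from h import *
W=lambda x,y:('w2',x/1.5-.2,y/1.5-.2)
print('outer',atz(*W(381.5,283),.036))
print('l/r',atz(*W(341,282),.036),atz(*W(422,282),.036),atz(*W(382,241),.036),atz(*W(382,325),.036))
print('tri',tri(W(382,281.5),('d1',185+173/4-.4,165+430/4-.4)))
print('jar',atz(*W(657,131),.084), atz(*W(582,142),0.0))
print('disc',atz(*W(362,267),.012))
o=robot.get_obs();print(o['position'],R.from_quat(o['tool_rot']).as_matrix().round(4).tolist())
E
```

```text
outer [ 0.49063018 -0.24120191  0.036     ]
l/r [ 0.48377688 -0.21706158  0.036     ] [ 0.49870534 -0.26496005  0.036     ] [ 0.51576473 -0.23376635  0.036     ] [ 0.46443592 -0.24960819  0.036     ]
tri (array([ 0.49159833, -0.24118632,  0.03626638]), [np.float64(0.00010083562135985985), np.float64(0.00010083562135983628)])
jar [ 0.61466485 -0.34309798  0.084     ] [ 0.61344544 -0.34180206  0.        ]
disc [ 0.49143081 -0.2270177   0.012     ]
[ 0.49122952 -0.24417305  0.16845811] [[0.9545, 0.2981, 0.0013], [0.2981, -0.9545, -0.0013], [0.0009, 0.0016, -1.0]]
```

```bash
python3 -m crank '[1,-3,25,0,0,0,0, 1,-3,50,0,0,0,0, 1,-3,75,0,0,0,0, 1,-3,90,0,0,0,0, 1,-3,100,0,0,0,0]' 20
python3 -m crank '[0,0,10,0,0,0,0, 0,0,18,0,0,0,0, 0,0,25,0,0,0,0, 0,0,25,0,0,0,0, 0,0,25,0,0,0,0]'
python3 -m crank '[0,0,0,0,0,0,200, 0,0,0,0,0,0,200, 0,0,0,0,0,0,200, 0,0,0,0,0,0,200, 0,0,0,0,0,0,200]' 20
python3 -m crank '[0,0,0,0,0,0,200, 0,0,0,0,0,0,200, 0,0,0,0,0,0,200, 0,0,0,0,0,0,200, 0,0,0,0,0,0,200]' 20
python3 -c "
from h import *
snap('side','d2')
a=cv2.imread('pics/d2.png');cv2.imwrite('pics/d2b.png',cv2.resize(a[170:310,170:290],None,fx=4,fy=4,interpolation=3))"
```

```text
time: 2.33
position: [0.4906, -0.2397, 0.0662]
tool_rot: [0.988, 0.151, -0.001, -0.001]
ft_force: [-0.1, 0.1, 0.6]
grip_width: 0.0869
grip_force: 0.0
time: 2.75
position: [0.4917, -0.2396, 0.0427]
tool_rot: [0.988, 0.152, 0.0, 0.0]
ft_force: [-0.0, -0.6, 0.2]
grip_width: 0.0874
grip_force: 0.0
time: 3.17
position: [0.4917, -0.2396, 0.0429]
tool_rot: [0.988, 0.152, 0.0, 0.0]
ft_force: [0.1, -0.5, -0.3]
grip_width: 0.0614
grip_force: 0.0
time: 3.58
position: [0.4916, -0.2396, 0.0427]
tool_rot: [0.988, 0.152, 0.0, 0.0]
ft_force: [0.1, 0.3, 1.2]
grip_width: 0.0502
grip_force: 20.0
```

View pics/d2b.png

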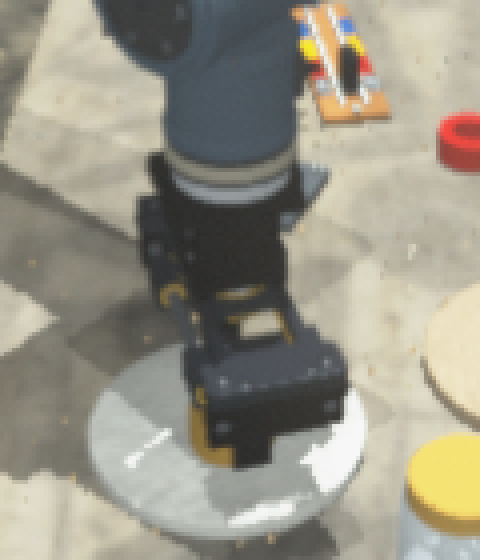

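The bushing is gripped (50 mm opening, 20 N), fingertips clear of the disc. Lift and carry to just short of the cone.

```bash
python3 -m crank '[0,0,-25,0,0,0,200, 0,0,-60,0,0,0,200, 0,0,-95,0,0,0,200, 0,0,-125,0,0,0,200, 0,0,-130,0,0,0,200]'
python3 -m crank '[3,-30,0,0,0,0,200, 7,-65,0,0,0,0,200, 10,-98,0,0,0,0,200, 14,-131,0,0,0,0,200, 14,-131,0,0,0,0,200]'
python3 -m crank '[4,-36,0,0,0,0,200, 8,-72,0,0,0,0,200, 11,-104,0,0,0,0,200, 13,-122,0,0,0,0,200, 14,-131,0,0,0,0,200]'
python3 -m crank '[0,0,0,0,0,0,200, 0,0,0,0,0,0,200, 0,0,0,0,0,0,200, 0,0,0,0,0,0,200, 0,0,0,0,0,0,200]'
python3 -c "
from h import *
snap('wrist','w3');snap('side','d3')
a=cv2.imread('pics/w3.png');cv2.imwrite('pics/w3b.png',cv2.resize(a,(768,576),interpolation=3))
o=robot.get_obs();print(o['position'],R.from_quat(o['tool_rot']).as_matrix().round(4).tolist())"
```

```text
time: 4.05
position: [0.4939, -0.2411, 0.1773]
tool_rot: [0.988, 0.152, 0.003, 0.003]
ft_force: [0.2, -0.1, -0.9]
grip_width: 0.0504
grip_force: 20.0
time: 4.47
position: [0.4607, -0.104, 0.1711]
tool_rot: [0.988, 0.154, -0.004, -0.004]
ft_force: [-1.0, -0.6, -0.5]
grip_width: 0.0505
grip_force: 20.0
time: 4.88
position: [0.4377, 0.021, 0.1717]
tool_rot: [0.988, 0.153, -0.002, -0.001]
ft_force: [0.0, -0.3, -1.3]
grip_width: 0.0502
grip_force: 20.0
time: 5.3
position: [0.4402, 0.0177, 0.1725]
tool_rot: [0.989, 0.151, 0.0, 0.0]
ft_force: [0.2, 0.7, -1.1]
grip_width: 0.0502
grip_force: 20.0
[0.4399375  0.01800535 0.17251449] [[0.9543, 0.2987, 0.0002], [0.2987, -0.9543, -0.0001], [0.0001, 0.0002, -1.0]]
```

View pics/w3b.png

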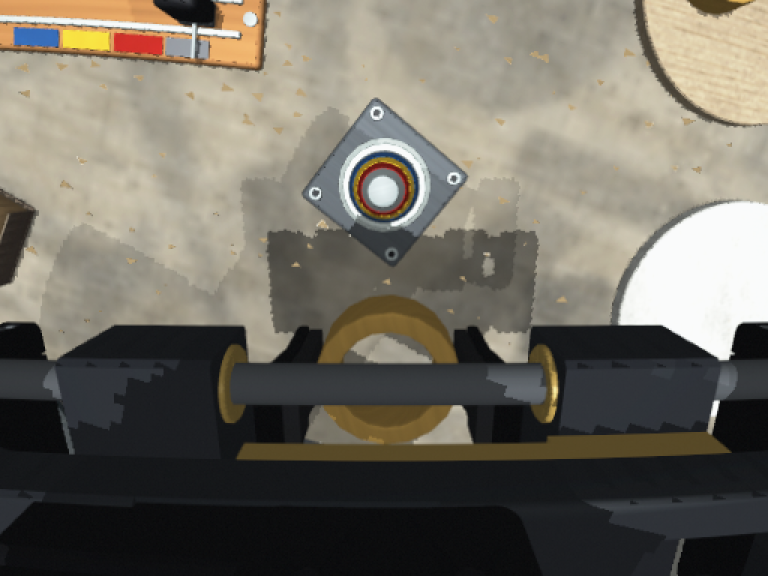

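```bash
python3 - <<'E'
from h import *
W=lambda x,y:('w3',x/1.5-.2,y/1.5-.2)
print('tip',atz(*W(383,190.5),.098),'base',atz(*W(385,183.5),.01),'collar',atz(*W(384.5,184),.03))
for p in((376,98),(467,178),(392,267),(303,192)):print(atz(*W(*p),.01))
T=np.array([0.43995,0.0179,.1725]);Rm=np.array([[.9543,.2987,0],[.2987,-.9543,0],[0,0,-1]])
for p in((318,370),(459,370),(388,442),(388,295)):
  for z in(.1655,.1415): print(p,z,(Rm.T@(atz(*W(*p),z)-T)*1000).round(1))
c=atz(*W(383,190.5),.098)
for q in(.098,):
  print('tool delta tip',(Rm.T@(c-T)*1000).round(1))
  for z in (.03,):print((Rm.T@(atz(*W(384.5,184),z)-T)*1000).round(1))
print('tri tip',tri(W(383,190.5),('d1',185+201/4-.4,165+97/4-.4),('s1',165+355*1.1818/4-.4,195+45*1.185/4-.4)))
E
```

```text
tip [0.4960838  0.03706175 0.098     ] base [0.49681548 0.03685439 0.01      ] collar [0.49702525 0.03711742 0.03      ]
[0.54569028 0.05799205 0.01      ]
[ 0.51628614 -0.0131164   0.01      ]
[0.44500694 0.01573893 0.01      ]
[0.47566111 0.08670577 0.01      ]
(318, 370) 0.1655 [  0.8 -23.8   7. ]
(318, 370) 0.1415 [-10.5 -27.8  31. ]
(459, 370) 0.1655 [ 0.8 25.6  7. ]
(459, 370) 0.1415 [-10.5  29.7  31. ]
(388, 442) 0.1655 [-28.1   0.7   7. ]
(388, 442) 0.1415 [-44.3   0.7  31. ]
(388, 295) 0.1655 [28.1  0.7  7. ]
(388, 295) 0.1415 [21.3  0.8 31. ]
tool delta tip [59.3 -1.5 74.5]
[ 60.2  -1.3 142.5]
tri tip (array([0.49668986, 0.03700595, 0.10112316]), [np.float64(0.00046983475596430084), np.float64(0.002540225338999325), np.float64(0.0021721579543793187)])
```

```bash
python3 -m crank '[18,-1,0,0,0,0,200, 36,-1,0,0,0,0,200, 52,-2,0,0,0,0,200, 61,-2,0,0,0,0,200, 61,-2,0,0,0,0,200]'
python3 -m crank '[0,0,0,0,0,0,200, 0,0,15,0,0,0,200, 0,0,30,0,0,0,200, 0,0,42,0,0,0,200, 0,0,50,0,0,0,200]'
python3 -m crank '[0,0,3,0,0,0,200, 0,0,8,0,0,0,200, 0,0,13,0,0,0,200, 0,0,18,0,0,0,200, 0,0,20,0,0,0,200]'
python3 -m crank '[0,0,0,0,0,0,200, 0,0,0,0,0,0,200, 0,0,0,0,0,0,200, 0,0,0,0,0,0,200, 0,0,0,0,0,0,200]'
python3 -c "
from h import *
snap('wrist','w4');snap('side','d4');snap('scene','s4')
w=cv2.imread('pics/w4.png');a=cv2.imread('pics/d4.png');s=cv2.imread('pics/s4.png')
M=np.zeros((600,800,3),np.uint8)
M[:300,:320]=cv2.resize(a[165:240,195:275],None,fx=4,fy=4,interpolation=3)
M[:300,320:800]=cv2.resize(s[170:245,205:325],None,fx=4,fy=4,interpolation=3)
M[300:600,:600]=cv2.resize(w[200:300,160:360],None,fx=3,fy=3,interpolation=3)
cv2.imwrite('pics/c4.png',M)
o=robot.get_obs();print(o['position'],o['ft_force'])"
```

```text
time: 5.82
position: [0.4995, 0.0389, 0.1727]
tool_rot: [0.988, 0.152, 0.001, 0.0]
ft_force: [0.8, -0.3, -1.6]
grip_width: 0.0507
grip_force: 20.0
time: 6.23
position: [0.4951, 0.0389, 0.1215]
tool_rot: [0.988, 0.152, -0.002, -0.0]
ft_force: [-0.2, 0.7, -2.0]
grip_width: 0.0505
grip_force: 20.0
time: 6.65
position: [0.4971, 0.039, 0.1022]
tool_rot: [0.988, 0.152, -0.0, -0.0]
ft_force: [0.1, -0.5, -1.4]
grip_width: 0.0504
grip_force: 20.0
time: 7.07
position: [0.4974, 0.039, 0.1028]
tool_rot: [0.988, 0.152, 0.0, 0.0]
ft_force: [-0.0, -0.5, -2.5]
grip_width: 0.0507
grip_force: 20.0
[0.49734737 0.03904356 0.10270049] [-0.55728431  0.37592145 -2.30950635]
```

View pics/c4.png

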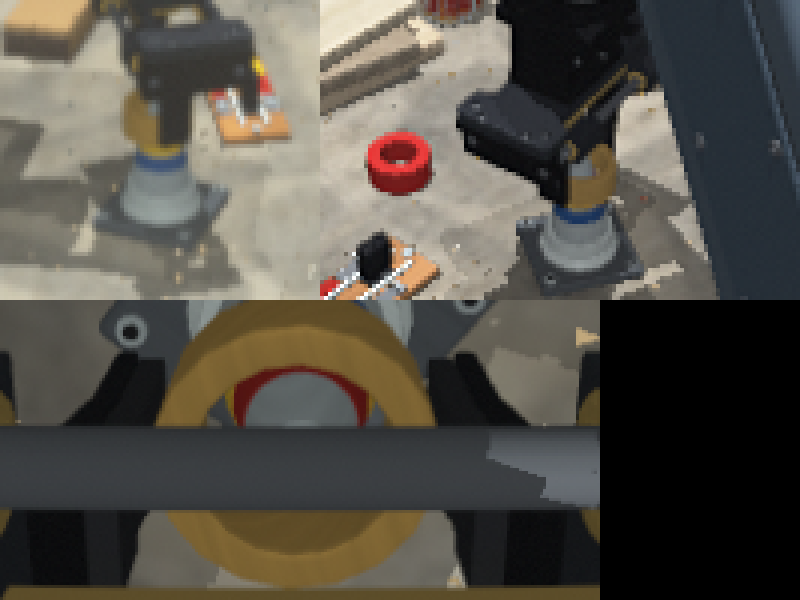

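The bushing is threaded over the cone with blue still visible below it; no contact force yet. Continue down gently.

```bash
python3 -m crank '[0,0,2,0,0,0,200, 0,0,4,0,0,0,200, 0,0,6,0,0,0,200, 0,0,8,0,0,0,200, 0,0,8,0,0,0,200]'
python3 -m crank '[0,0,1,0,0,0,200, 0,0,2,0,0,0,200, 0,0,3,0,0,0,200, 0,0,3,0,0,0,200, 0,0,3,0,0,0,200]'
```

```text
time: 7.63
position: [0.4969, 0.0391, 0.094]
tool_rot: [0.988, 0.152, -0.0, -0.0]
ft_force: [-0.2, -0.2, -1.7]
grip_width: 0.0506
grip_force: 20.0
time: 8.05
position: [0.4974, 0.039, 0.0916]
tool_rot: [0.988, 0.152, 0.0, 0.0]
ft_force: [-0.3, 0.5, -1.6]
grip_width: 0.0504
grip_force: 20.0
```

```bash
python3 -m crank '[0,0,1,0,0,0,200, 0,0,2,0,0,0,200, 0,0,2,0,0,0,200, 0,0,2,0,0,0,200, 0,0,2,0,0,0,200]'
python3 -m crank '[0,0,1,0,0,0,200, 0,0,2,0,0,0,200, 0,0,2,0,0,0,200, 0,0,2,0,0,0,200, 0,0,2,0,0,0,200]'
```

```text
time: 8.47
position: [0.4976, 0.039, 0.0896]
tool_rot: [0.988, 0.152, 0.0, 0.0]
ft_force: [2.3, -0.2, -1.2]
grip_width: 0.0503
grip_force: 20.0
time: 8.88
position: [0.498, 0.0389, 0.0877]
tool_rot: [0.988, 0.152, 0.001, 0.0]
ft_force: [2.1, -0.4, -0.8]
grip_width: 0.0505
grip_force: 20.0
```

Light contact with a +x push: shift 1 mm that way, then let go so it squares itself.

```bash
python3 -m crank '[1,0,0,0,0,0,200, 1,0,1,0,0,0,200, 1,0,2,0,0,0,200, 1,0,2,0,0,0,200, 1,0,2,0,0,0,200]'
python3 -m crank '[0,0,0,0,0,0,110, 0,0,0,0,0,0,90, 0,0,0,0,0,0,60, 0,0,0,0,0,0,60, 0,0,0,0,0,0,60]'
python3 -m crank '[0,0,0,0,0,0,60, 0,0,0,0,0,0,60, 0,0,0,0,0,0,60, 0,0,0,0,0,0,60, 0,0,0,0,0,0,60]'
python3 -c "
from h import *
snap('wrist','w5');snap('side','d5');snap('scene','s5')
w=cv2.imread('pics/w5.png');a=cv2.imread('pics/d5.png');s=cv2.imread('pics/s5.png')
M=np.zeros((600,800,3),np.uint8)
M[:300,:320]=cv2.resize(a[165:240,195:275],None,fx=4,fy=4,interpolation=3)
M[:300,320:800]=cv2.resize(s[170:245,205:325],None,fx=4,fy=4,interpolation=3)
M[300:600,:600]=cv2.resize(w[200:300,160:360],None,fx=3,fy=3,interpolation=3)
cv2.imwrite('pics/c5.png',M)
o=robot.get_obs();print(o['position'],o['ft_force'])"
```

```text
time: 9.3
position: [0.4987, 0.0391, 0.0856]
tool_rot: [0.988, 0.152, 0.0, 0.0]
ft_force: [2.0, -1.6, -0.8]
grip_width: 0.0506
grip_force: 20.0
time: 9.72
position: [0.497, 0.0397, 0.0853]
tool_rot: [0.988, 0.152, -0.001, -0.0]
ft_force: [0.2, 0.2, 0.3]
grip_width: 0.0643
grip_force: 0.0
time: 10.13
position: [0.4981, 0.0394, 0.0855]
tool_rot: [0.988, 0.152, -0.0, -0.0]
ft_force: [0.2, -0.3, -0.9]
grip_width: 0.0664
grip_force: 0.0
[0.49816817 0.03935053 0.08555614] [ 0.22427577  0.09652584 -0.21687061]
```

View pics/c5.png

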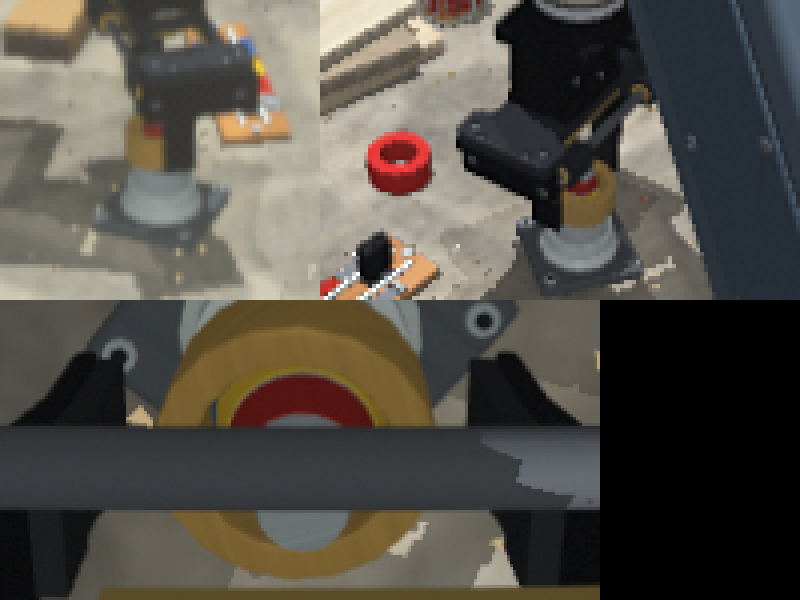

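Released, the bushing sits square low on the cone with yellow and red showing above it, so the rim is in blue. I'll press it with the half-closed fingertips on its top face, which avoids holding it off-axis.

```bash
python3 -m crank '[0,0,-8,0,0,0,60, 0,0,-16,0,0,0,60, 0,0,-25,0,0,0,60, 0,0,-25,0,0,0,60, 0,0,-25,0,0,0,143]'
python3 -m crank '[0,0,0,0,0,0,143, 0,0,0,0,0,0,143, 0,0,0,0,0,0,143, 0,0,0,0,0,0,143, 0,0,0,0,0,0,143]'
python3 -m crank '[0,0,1,0,0,0,143, 0,0,3,0,0,0,143, 0,0,5,0,0,0,143, 0,0,5,0,0,0,143, 0,0,5,0,0,0,143]'
python3 -m crank '[0,0,1,0,0,0,143, 0,0,2,0,0,0,143, 0,0,2,0,0,0,143, 0,0,2,0,0,0,143, 0,0,2,0,0,0,143]'
python3 -c "
from h import *
snap('side','d6');o=robot.get_obs();print(o['position'],o['ft_force'])"
```

```text
time: 10.7
position: [0.4989, 0.0393, 0.1117]
tool_rot: [0.988, 0.152, 0.001, 0.0]
ft_force: [-0.1, 0.2, 0.8]
grip_width: 0.064
grip_force: 0.0
time: 11.12
position: [0.498, 0.0394, 0.1103]
tool_rot: [0.988, 0.152, -0.0, -0.0]
ft_force: [-0.1, -0.7, 0.8]
grip_width: 0.0403
grip_force: 0.0
time: 11.53
position: [0.498, 0.0393, 0.1053]
tool_rot: [0.988, 0.152, -0.0, -0.0]
ft_force: [0.2, -0.6, -0.3]
grip_width: 0.0383
grip_force: 0.0
time: 11.95
position: [0.4982, 0.0393, 0.1036]
tool_rot: [0.988, 0.152, -0.0, -0.0]
ft_force: [0.5, -0.4, 0.3]
grip_width: 0.0382
grip_force: 0.0
[0.49819677 0.03933194 0.10357777] [0.48670282 0.27801463 0.49142763]
```

```bash
python3 -m crank '[0,0,1,0,0,0,143, 0,0,1,0,0,0,143, 0,0,1,0,0,0,143, 0,0,1,0,0,0,143, 0,0,1,0,0,0,143]'
python3 -m crank '[0,0,1,0,0,0,143, 0,0,1,0,0,0,143, 0,0,1,0,0,0,143, 0,0,1,0,0,0,143, 0,0,1,0,0,0,143]'
```

```text
time: 12.42
position: [0.4982, 0.0394, 0.1026]
tool_rot: [0.988, 0.152, 0.0, 0.0]
ft_force: [-0.4, -0.6, 0.6]
grip_width: 0.0384
grip_force: 0.1
time: 12.83
position: [0.4986, 0.0393, 0.1017]
tool_rot: [0.988, 0.152, 0.0, 0.0]
ft_force: [0.8, 0.7, 2.7]
grip_width: 0.0382
grip_force: 1.2
```

```bash
python3 -m crank '[0,0,1,0,0,0,143, 0,0,1,0,0,0,143, 0,0,1,0,0,0,143, 0,0,1,0,0,0,143, 0,0,1,0,0,0,143]'
python3 -m crank '[0,0,1,0,0,0,143, 0,0,1,0,0,0,143, 0,0,1,0,0,0,143, 0,0,1,0,0,0,143, 0,0,1,0,0,0,143]'
```

```text
time: 13.25
position: [0.4985, 0.0393, 0.1007]
tool_rot: [0.988, 0.152, 0.0, 0.0]
ft_force: [1.2, 0.5, 3.1]
grip_width: 0.0383
grip_force: 1.7
time: 13.67
position: [0.4984, 0.0393, 0.0996]
tool_rot: [0.988, 0.152, 0.0, 0.0]
ft_force: [1.8, 0.5, 4.6]
grip_width: 0.0384
grip_force: 2.2
```

```bash
python3 -m crank '[0,0,1,0,0,0,143, 0,0,2,0,0,0,143, 0,0,2,0,0,0,143, 0,0,2,0,0,0,143, 0,0,2,0,0,0,143]'
python3 -m crank '[0,0,1,0,0,0,143, 0,0,1,0,0,0,143, 0,0,1,0,0,0,143, 0,0,1,0,0,0,143, 0,0,1,0,0,0,143]'
python3 -c "
from h import *
snap('side','d7')"
```

```text
time: 14.08
position: [0.4985, 0.0393, 0.0977]
tool_rot: [0.988, 0.152, 0.0, 0.0]
ft_force: [1.6, 0.6, 6.4]
grip_width: 0.0382
grip_force: 3.0
time: 14.5
position: [0.4985, 0.0393, 0.0968]
tool_rot: [0.988, 0.152, 0.0, 0.0]
ft_force: [0.2, 0.4, 6.8]
grip_width: 0.0386
grip_force: 3.4
```

```bash
python3 -m crank '[0,0,1,0,0,0,143, 0,0,1,0,0,0,143, 0,0,1,0,0,0,143, 0,0,1,0,0,0,143, 0,0,1,0,0,0,143]'
python3 -c "
from h import *
snap('side','d7')
for _ in range(4):print(robot.get_obs()['ft_force'].round(1))"
python3 -m crank '[0,0,-3,0,0,0,143, 0,0,-8,0,0,0,143, 0,0,-16,0,0,0,143, 0,0,-26,0,0,0,143, 0,0,-36,0,0,0,143]'
python3 -m crank '[0,0,-30,0,0,0,80, 0,0,-60,0,0,0,80, -30,0,-60,0,0,0,80, -60,0,-60,0,0,0,80, -60,0,-60,0,0,0,80]'
python3 -m crank '[0,0,0,0,0,0,80, 0,0,0,0,0,0,80, 0,0,0,0,0,0,80, 0,0,0,0,0,0,80, 0,0,0,0,0,0,80]'
python3 -c "
from h import *
snap('wrist','w8');snap('side','d8');snap('scene','s8')
w=cv2.imread('pics/w8.png');a=cv2.imread('pics/d8.png');s=cv2.imread('pics/s8.png');d=cv2.imread('pics/d7.png')
M=np.zeros((600,800,3),np.uint8)
M[:300,:320]=cv2.resize(a[165:240,195:275],None,fx=4,fy=4,interpolation=3)
M[:300,320:800]=cv2.resize(s[170:245,205:325],None,fx=4,fy=4,interpolation=3)
M[300:600,:450]=cv2.resize(w[0:200,100:400],None,fx=1.5,fy=1.5,interpolation=3)
M[300:600,450:770]=cv2.resize(d[165:240,195:275],None,fx=4,fy=4,interpolation=3)
cv2.imwrite('pics/c8.png',M)
o=robot.get_obs();print(o['position'],R.from_quat(o['tool_rot']).as_matrix().round(3).tolist(),o['q'])"
```

```text
time: 14.97
position: [0.4985, 0.0393, 0.096]
tool_rot: [0.988, 0.152, 0.0, 0.0]
ft_force: [1.8, 0.3, 8.4]
grip_width: 0.0381
grip_force: 3.8
[1.4 0.7 7.4]
[1.4 0.7 7.4]
[1.4 0.7 7.4]
[1.4 0.7 7.4]
time: 15.43
position: [0.4972, 0.0394, 0.1319]
tool_rot: [0.988, 0.152, -0.001, -0.0]
ft_force: [-0.0, 0.4, 0.3]
grip_width: 0.0383
grip_force: 0.0
time: 15.85
position: [0.4338, 0.0218, 0.1919]
tool_rot: [0.988, 0.152, -0.004, -0.001]
ft_force: [-0.2, -0.1, -1.1]
grip_width: 0.0579
grip_force: 0.0
time: 16.27
position: [0.4418, 0.0214, 0.1915]
tool_rot: [0.988, 0.152, 0.0, 0.0]
ft_force: [0.3, 0.3, -0.4]
grip_width: 0.0596
grip_force: 0.0
[0.44123496 0.02142475 0.19135275] [[0.954, 0.3, -0.0], [0.3, -0.954, 0.0], [-0.0, -0.0, -1.0]] [-2.05476317e-01  3.77062032e-01  1.93704323e+00  3.68595053e-06
  8.27780592e-01  1.06023235e+00]
```

View pics/c8.png

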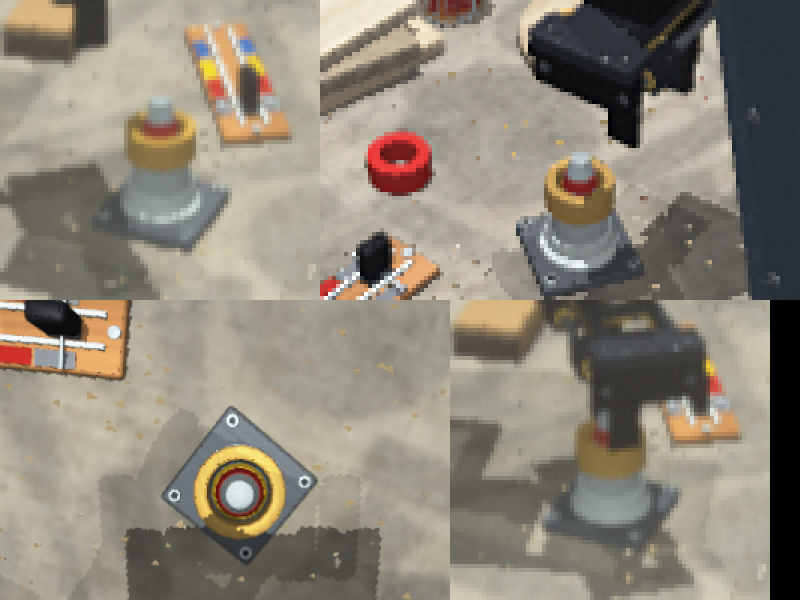

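```bash
python3 - <<'E'
from h import *
a=cv2.imread('pics/d8.png')[:,:,::-1]
for z in(.042,.048,.054,.06,.066,.072):
  r=.021 if z<.045 else .026
  print(z,[round(x,1) for x in proj('d8',np.array([.497,.037-r,z]))],'toprim far/near',[round(proj('d8',np.array([.497,.037+s*.026,z+.024]))[1],1) for s in(1,-1)])
for v in range(188,222): print(v,a[v,235].tolist(),end='; ')
# tally
print()
T=np.array([0.4412,.0214,.1915])
W=lambda x,y:('w8',100+x/1.5-.2,(y-300)/1.5-.2)
print('pointer',atz(*W(62,350),.012))
E
```

```text
0.042 [np.float64(234.1), np.float64(210.7)] toprim far/near [np.float64(195.3), np.float64(204.5)]
0.048 [np.float64(234.0), np.float64(209.9)] toprim far/near [np.float64(193.5), np.float64(202.7)]
0.054 [np.float64(234.0), np.float64(208.1)] toprim far/near [np.float64(191.8), np.float64(200.9)]
0.06 [np.float64(234.0), np.float64(206.3)] toprim far/near [np.float64(190.0), np.float64(199.1)]
0.066 [np.float64(233.9), np.float64(204.5)] toprim far/near [np.float64(188.2), np.float64(197.3)]
0.072 [np.float64(233.9), np.float64(202.7)] toprim far/near [np.float64(186.4), np.float64(195.4)]
188 [190, 188, 173]; 189 [190, 197, 192]; 190 [187, 200, 199]; 191 [166, 177, 176]; 192 [138, 147, 146]; 193 [140, 149, 149]; 194 [141, 149, 148]; 195 [141, 138, 136]; 196 [137, 103, 99]; 197 [137, 67, 60]; 198 [141, 69, 56]; 199 [167, 111, 68]; 200 [192, 148, 81]; 201 [175, 142, 77]; 202 [144, 119, 71]; 203 [139, 115, 69]; 204 [137, 114, 66]; 205 [138, 114, 68]; 206 [139, 117, 72]; 207 [127, 114, 84]; 208 [121, 123, 115]; 209 [126, 133, 131]; 210 [126, 134, 133]; 211 [126, 135, 133]; 212 [125, 134, 132]; 213 [127, 136, 134]; 214 [137, 145, 142]; 215 [146, 155, 151]; 216 [148, 157, 154]; 217 [149, 160, 156]; 218 [157, 167, 163]; 219 [182, 195, 190]; 220 [177, 189, 185]; 221 [128, 135, 134]; 
pointer [0.54719883 0.17564456 0.012     ]
```

The rim's near edge is at row ~207.5 against a prediction of 208.1 for 54 mm, so it's in blue. Now go to the tally, turning so the jaws close across the track.

```bash
python3 -m crank '[20,-14,0,0,0,0,80, 42,-28,0,0,0,0,80, 64,-43,0,0,0,0,80, 81,-55,0,0,0,0,80, 81,-55,0,0,0,0,80]'
python3 -m crank '[20,-14,0,0,0,-5,80, 42,-28,0,0,0,-11,80, 64,-43,10,0,0,-18,80, 81,-55,20,0,0,-25,80, 81,-55,30,0,0,-30,80]'
python3 -m crank '[0,0,0,0,0,-7,80, 0,0,0,0,0,-14,80, 0,0,0,0,0,-21,80, 0,0,0,0,0,-27,80, 0,0,0,0,0,-30,80]'
python3 -m crank '[0,0,0,0,0,-7,80, 0,0,0,0,0,-14,80, 0,0,0,0,0,-20,80, 0,0,0,0,0,-22.5,80, 0,0,0,0,0,-22.5,80]'
python3 -m crank '[0,0,0,0,0,0,80, 0,0,0,0,0,0,80, 0,0,0,0,0,0,80, 0,0,0,0,0,0,80, 0,0,0,0,0,0,80]'
python3 -c "
from h import *
snap('wrist','w9')
a=cv2.imread('pics/w9.png');cv2.imwrite('pics/w9b.png',cv2.resize(a,(768,576),interpolation=3))
o=robot.get_obs();print(o['position'],R.from_quat(o['tool_rot']).as_matrix().round(4).tolist())"
```

```text
time: 16.83
position: [0.5048, 0.1005, 0.1917]
tool_rot: [0.988, 0.153, 0.002, -0.0]
ft_force: [0.2, -1.0, -0.1]
grip_width: 0.0599
grip_force: 0.0
time: 17.25
position: [0.5652, 0.1771, 0.1614]
tool_rot: [0.914, 0.406, 0.002, 0.0]
ft_force: [-0.1, -0.1, -0.3]
grip_width: 0.0598
grip_force: 0.0
time: 17.67
position: [0.5617, 0.1742, 0.1611]
tool_rot: [0.779, 0.627, -0.001, -0.0]
ft_force: [-0.0, -1.0, 0.1]
grip_width: 0.0592
grip_force: 0.0
time: 18.08
position: [0.5618, 0.1742, 0.1612]
tool_rot: [0.643, 0.766, -0.001, -0.0]
ft_force: [-0.3, -0.2, 0.2]
grip_width: 0.0593
grip_force: 0.0
time: 18.5
position: [0.5624, 0.1748, 0.1615]
tool_rot: [0.643, 0.766, -0.0, -0.0]
ft_force: [-0.2, 0.2, -0.6]
grip_width: 0.0597
grip_force: 0.0
[0.56245738 0.1748826  0.16154492] [[-0.1729, 0.9849, -0.0], [0.9849, 0.1729, -0.0], [-0.0, -0.0, -1.0]]
```

View pics/w9b.png

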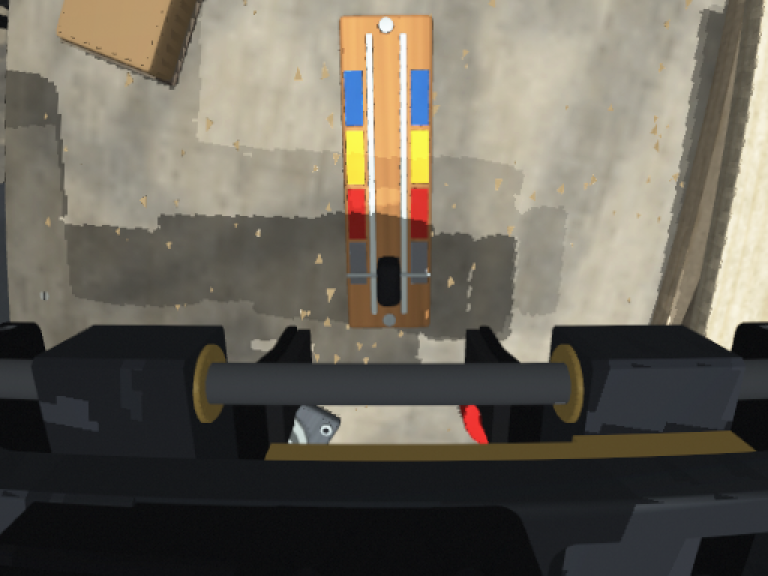

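```bash
python3 - <<'E'
from h import *
T=np.array([.56246,.17488,.16154]);Rm=np.array([[-.1729,.9849,0],[.9849,.1729,0],[0,0,-1]])
W=lambda x,y:('w9',x/1.5-.2,y/1.5-.2)
f=lambda x,y,z:print((x,y,z),(Rm.T@(atz(*W(x,y),z)-T)*1000).round(1))
f(388,274,.012);f(388.5,281,.047);f(388,281,.04)
for x,y in((354,69),(354,127),(354,98),(420,69),(420,126),(420,98),(386,16),(391,328),(356,186),(356,239),(346,274),(430,274)):f(x,y,.010)
E
```

```text
(388, 274, 0.012) [  2.2  -0.4 149.5]
(388.5, 281, 0.047) [ 6.100e+00 -1.000e-01  1.145e+02]
(388, 281, 0.04) [  4.4  -0.4 121.5]
(354, 69, 0.01) [127.8 -20.8 151.5]
(354, 127, 0.01) [ 94.3 -21.3 151.5]
(354, 98, 0.01) [111.2 -21.  151.5]
(420, 69, 0.01) [127.8  18.7 151.5]
(420, 126, 0.01) [ 94.8  19.2 151.5]
(420, 98, 0.01) [111.2  18.9 151.5]
(386, 16, 0.01) [157.5  -1.6 151.5]
(391, 328, 0.01) [-36.    1.6 151.5]
(356, 186, 0.01) [ 58.6 -20.6 151.5]
(356, 239, 0.01) [ 25.  -21.2 151.5]
(346, 274, 0.01) [  1.7 -28.2 151.5]
(430, 274, 0.01) [  1.7  27.3 151.5]
```

```bash
python3 -m crank '[2,0,25,0,0,0,80, 2,0,50,0,0,0,80, 2,0,75,0,0,0,80, 2,0,95,0,0,0,80, 2,0,105,0,0,0,80]'
python3 -m crank '[0,0,6,0,0,0,80, 0,0,11,0,0,0,80, 0,0,11,0,0,0,150, 0,0,11,0,0,0,240, 0,0,11,0,0,0,240]' 15
python3 -m crank '[0,0,0,0,0,0,240, 0,0,0,0,0,0,240, 0,0,0,0,0,0,240, 0,0,0,0,0,0,240, 0,0,0,0,0,0,240]'
python3 -m crank '[0,0,0,0,0,0,240, 0,0,0,0,0,0,240, 0,0,0,0,0,0,240, 0,0,0,0,0,0,240, 0,0,0,0,0,0,240]'
```

```text
time: 18.97
position: [0.5606, 0.1767, 0.0541]
tool_rot: [0.643, 0.766, -0.002, -0.001]
ft_force: [-0.4, 0.3, -0.2]
grip_width: 0.0597
grip_force: 0.0
time: 19.38
position: [0.5629, 0.177, 0.0466]
tool_rot: [0.643, 0.766, 0.001, 0.001]
ft_force: [-0.7, -0.5, -0.0]
grip_width: 0.0468
grip_force: 0.0
time: 19.8
position: [0.5623, 0.1769, 0.0457]
tool_rot: [0.643, 0.766, 0.0, 0.0]
ft_force: [1.5, 1.4, 0.9]
grip_width: 0.0147
grip_force: 3.1
time: 20.22
position: [0.5625, 0.1769, 0.0457]
tool_rot: [0.643, 0.766, 0.0, 0.0]
ft_force: [0.3, 0.7, 1.5]
grip_width: 0.0141
grip_force: 15.0
```

Gripped (14 mm). Slide about 105 mm first, then measure.

```bash
python3 -m crank '[10,0,0,0,0,0,240, 25,0,0,0,0,0,240, 40,-0.5,0,0,0,0,240, 50,-1,0,0,0,0,240, 52,-1,0,0,0,0,240]'
python3 -m crank '[10,0,0,0,0,0,240, 25,0,0,0,0,0,240, 40,-0.5,0,0,0,0,240, 50,-1,0,0,0,0,240, 52,-1,0,0,0,0,240]'
python3 -m crank '[0,0,0,0,0,0,240, 0,0,0,0,0,0,240, 0,0,0,0,0,0,240, 0,0,0,0,0,0,240, 0,0,0,0,0,0,240]'
python3 -c "
from h import *
snap('wrist','w10')
a=cv2.imread('pics/w10.png');cv2.imwrite('pics/w10b.png',cv2.resize(a[150:300,120:400],None,fx=2.8,fy=2.8,interpolation=3))
o=robot.get_obs();print(o['position'],R.from_quat(o['tool_rot']).as_matrix().round(4).tolist())"
```

```text
time: 20.63
position: [0.5526, 0.2297, 0.0457]
tool_rot: [0.642, 0.767, 0.001, 0.001]
ft_force: [1.8, -1.0, 2.3]
grip_width: 0.0142
grip_force: 15.0
time: 21.05
position: [0.543, 0.2807, 0.0458]
tool_rot: [0.642, 0.766, 0.001, 0.001]
ft_force: [4.3, -0.9, 0.7]
grip_width: 0.0143
grip_force: 15.0
time: 21.47
position: [0.5433, 0.2791, 0.0458]
tool_rot: [0.644, 0.765, 0.001, 0.0]
ft_force: [4.3, 2.9, -0.3]
grip_width: 0.0138
grip_force: 15.0
[0.54333364 0.27906858 0.04576454] [[-0.1716, 0.9852, 0.0022], [0.9852, 0.1716, 0.0016], [0.0012, 0.0024, -1.0]]
```

View pics/w10b.png

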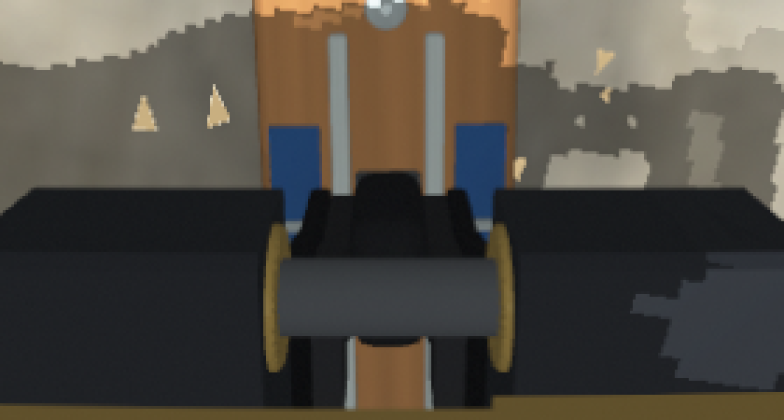

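```bash
python3 - <<'E'
from h import *
o=robot.get_obs();T=o['position'];Rm=R.from_quat(o['tool_rot']).as_matrix()
W=lambda x,y:('w10',120+x/2.8-.3,150+y/2.8-.3)
for x,y in((295,126),(480,125),(303,220),(303,226),(303,233),(485,220),(485,230)):
  print((x,y),[(Rm.T@(atz(*W(x,y),z)-T)*1000).round(1)[:2] for z in(.010,.012)])
a=cv2.imread('pics/w10.png')[:,:,::-1]
for v in range(190,236):print(v,a[v,225].tolist(),a[v,294].tolist(),end=';')
E
```

```text
(295, 126) [array([ 21. , -20.3]), array([ 21.5, -20.1])]
(480, 125) [array([21.2, 19.2]), array([21.7, 19. ])]
(303, 220) [array([ -0.5, -19.2]), array([  0.3, -19. ])]
(303, 226) [array([ -1.9, -19.2]), array([ -1.1, -19. ])]
(303, 233) [array([ -3.6, -19.3]), array([ -2.8, -19.1])]
(485, 220) [array([-0.5, 21. ]), array([ 0.3, 20.7])]
(485, 230) [array([-2.9, 21. ]), array([-2.1, 20.8])]
190 [128, 92, 57] [117, 84, 53];191 [129, 92, 57] [117, 83, 53];192 [129, 92, 57] [117, 84, 52];193 [128, 92, 57] [97, 74, 56];194 [107, 82, 62] [55, 63, 85];195 [59, 67, 88] [31, 63, 104];196 [32, 64, 105] [32, 63, 104];197 [31, 62, 103] [33, 63, 104];198 [32, 63, 104] [31, 63, 104];199 [31, 62, 103] [32, 63, 104];200 [32, 63, 104] [32, 63, 103];201 [32, 63, 104] [32, 63, 103];202 [32, 64, 104] [32, 63, 103];203 [32, 63, 104] [31, 61, 102];204 [30, 62, 103] [31, 62, 103];205 [32, 63, 104] [32, 62, 103];206 [32, 62, 104] [31, 61, 102];207 [31, 61, 103] [31, 62, 102];208 [32, 62, 104] [31, 61, 102];209 [31, 62, 104] [32, 62, 103];210 [33, 62, 104] [32, 62, 103];211 [31, 62, 103] [32, 62, 102];212 [31, 61, 103] [31, 61, 102];213 [32, 62, 103] [31, 61, 102];214 [32, 62, 102] [32, 61, 101];215 [33, 63, 102] [32, 61, 102];216 [32, 61, 101] [31, 60, 101];217 [32, 62, 102] [32, 60, 102];218 [31, 62, 101] [32, 60, 101];219 [31, 61, 101] [31, 60, 101];220 [32, 62, 101] [31, 61, 101];221 [33, 63, 102] [32, 62, 101];222 [32, 61, 101] [32, 62, 102];223 [32, 62, 101] [31, 61, 101];224 [32, 62, 102] [31, 62, 101];225 [32, 62, 101] [32, 62, 102];226 [31, 62, 102] [31, 62, 101];227 [32, 61, 102] [47, 68, 97];228 [48, 69, 98] [82, 93, 100];229 [94, 104, 110] [107, 114, 115];230 [112, 121, 121] [114, 124, 123];231 [113, 121, 121] [115, 122, 121];232 [97, 108, 114] [83, 93, 104];233 [57, 72, 90] [51, 64, 91];234 [18, 31, 51] [57, 66, 82];235 [15, 16, 17] [60, 67, 76];
```

```bash
python3 -m crank '[2,0,0,0,0,0,240, 4,0,0,0,0,0,240, 6,0,0,0,0,0,240, 6,0,0,0,0,0,240, 6,0,0,0,0,0,240]'
python3 -m crank '[0,0,0,0,0,0,240, 0,0,0,0,0,0,240, 0,0,0,0,0,0,120, 0,0,0,0,0,0,80, 0,0,0,0,0,0,80]'
python3 -m crank '[0,0,0,0,0,0,80, 0,0,0,0,0,0,80, 0,0,-20,0,0,0,80, 0,0,-50,0,0,0,80, 0,0,-80,0,0,0,80]'
python3 -m crank '[-10,0,-20,0,0,0,80, -30,0,-30,0,0,0,80, -50,0,-30,0,0,0,80, -50,0,-30,0,0,0,80, -50,0,-30,0,0,0,80]'
python3 -m crank '[0,0,0,0,0,0,80, 0,0,0,0,0,0,80, 0,0,0,0,0,0,80, 0,0,0,0,0,0,80, 0,0,0,0,0,0,80]'
python3 -c "
from h import *
snap('wrist','w11');snap('side','d11')
a=cv2.imread('pics/w11.png');b=cv2.imread('pics/d11.png')
M=np.zeros((600,800,3),np.uint8)
M[:600,:480]=cv2.resize(a[0:200,180:340],None,fx=3,fy=3,interpolation=3)
M[:300,480:]=cv2.resize(b[165:240,195:275],None,fx=4,fy=4,interpolation=3)
cv2.imwrite('pics/c11.png',M)
"
```

```text
time: 21.93
position: [0.5424, 0.2843, 0.0458]
tool_rot: [0.643, 0.766, 0.001, 0.001]
ft_force: [5.0, -0.7, -0.7]
grip_width: 0.0138
grip_force: 15.0
time: 22.35
position: [0.5386, 0.284, 0.0448]
tool_rot: [0.643, 0.766, -0.002, -0.002]
ft_force: [-0.2, 0.0, 0.6]
grip_width: 0.0266
grip_force: 0.0
time: 22.77
position: [0.5393, 0.2844, 0.1249]
tool_rot: [0.643, 0.766, -0.002, -0.001]
ft_force: [1.1, -0.5, 0.6]
grip_width: 0.0563
grip_force: 0.0
time: 23.18
position: [0.5492, 0.2349, 0.1555]
tool_rot: [0.644, 0.765, -0.0, -0.001]
ft_force: [-0.3, -0.1, -0.8]
grip_width: 0.0598
grip_force: 0.0
time: 23.6
position: [0.5495, 0.2361, 0.1552]
tool_rot: [0.643, 0.766, -0.0, -0.0]
ft_force: [-0.3, 1.0, 0.2]
grip_width: 0.0599
grip_force: 0.0
```

View pics/c11.png

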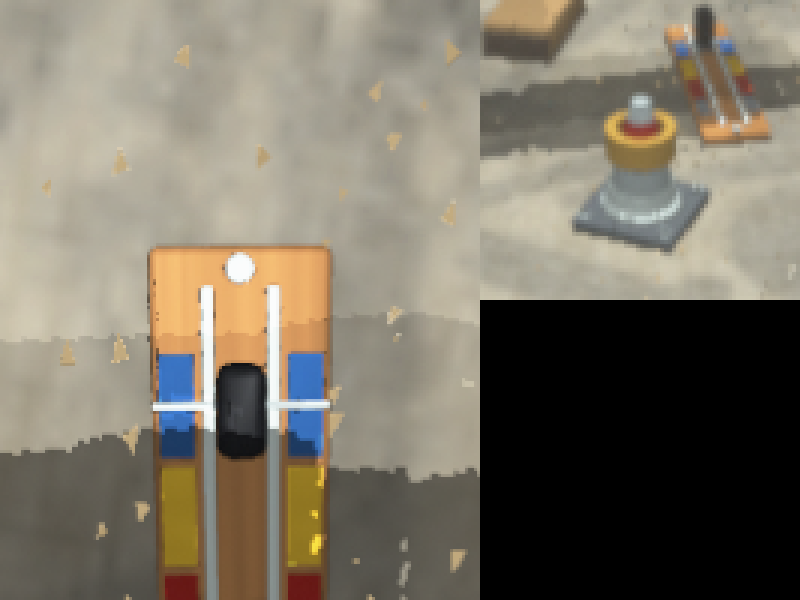

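The pointer is at row 405 and the blue field spans 352–459, so the marker is centred. The bushing still sits on the cone, and the arm is clear.

```bash
python3 -c "
from rig import robot
print(robot.hand_in())"
```

```text
the job is handed in; nothing more can be done
None
```

I sized the bushing: its lower rim stopped in the blue band (36 mm bore), pressed about 5 mm of the cone's 10 mm travel. The tally marker is in the middle of the blue field, the bushing is still on the cone, and the job is handed in (verdict not shown).

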